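Refit and lock the slide arm of the sharpening station

ROBOT

A 7-joint arm with a two-finger parallel gripper is mounted at the origin on the work surface. World frame = base frame: x ahead of the robot, y to its left, z up, the work surface at z = 0. Lengths are in m, angles in degrees, forces in N, time in s.
With the tool pointing down it reaches from about 0.425 to 0.875 m from the base axis. Payload 4.7 kg.
Tool frame: the origin (TCP) lies at the very end of the fingers, on their centre line; the grasp point (between the pads) lies 19 mm behind it; z points along the fingers, y is the line along which they close (so a half turn about z gives the same grasp; the last joint's range is limited). The gripper opens to 87 mm and grips with 3 to 60 N. Pads are 19 mm wide; open, the fingers measure 117 mm over their backs; the gripper's body (75 mm by 190 mm) begins 51 mm behind the grasp point.
Start: joints at [66.87, 18.392, -4.016, 83.108, 1.295, 78.541, -3.26], TCP at [0.264, -0.594, 0.223] pointing down, gripper open.
Joint ranges: [-163.93, 163.93], [-17.29, 119.83], [-79.2, 71.16], [3.27, 140.29], [-89.18, 269.18], [5.43, 117.66], [-154.24, 154.24]. Speed limits (degrees/s): [147.25, 147.25, 180, 180, 180, 180, 180].

INTERFACE

Orientations are given as [roll, pitch, yaw] about the fixed x, y, z axes, in that order (R = Rz(yaw) Ry(pitch) Rx(roll)).
In Python, from cell import telemetry, cams, env gives the robot as it stands.
- The arm moves only by the tool arm_command, never from a script. Its argument "series" is text: rows parted by semicolons, each of 5 numbers parted by spaces: the shift along the tool's x, y, z in mm, then the turn about the tool's z in rad, then the closure in counts, from 0 (fully open) to 255 (shut). A call has 1 to 20 rows; each row shifts and turns the commanded pose from where the row before left it, along the tool's axes as they then stand; what a row does not reach is not made up. A row lasts 1/12 s, in which the tool goes at most 41.7 mm and 7.16 degrees, less where a joint would pass 70% of its speed; a pose out of reach is approached as far as the arm can. A call is refused whole if a number of a shift passes 41.7 or a number of a turn 0.125, either way. A call with a gripper value outside its range is refused whole. The fingers move at their own pace and stop on an object; "squeeze" is the grip in N (left out, the last holds). Time passes only in rows, so rows that do not move let the fingers close. It gives the time, the measured TCP pose, the force, the opening and the grip force at its end, in the units of the state.
- telemetry.get_obs(): the state, without advancing time (a new reading comes with each control period).
- cams.read_camera(name): name is "scene" or "top"; returns the picture (400x640x3 uint8, blue, green, red); there is no depth.
- cams.calibration(name): a dict with "K" (3x3 intrinsics, pixels), "dist" ([k1, k2, p1, p2, k3] as OpenCV has them; the pictures are not rectified), "origin" and "rotation" of the camera in the world. Camera axes: x right, y down, z forward; pixel columns grow to the right and rows downward; lengths in m; the calibration is good to about 2 mm. A picture is of the moment at which its call begins. calibration takes no time and is no camera call.
- env.sign_off(): hands the job in; it is judged then, once.
The state is a dict: "time_s": time; "qpos": joint angles; "joint_velocities": joint speeds; "effort": joint torques, N m; "tool_pos": TCP position; "tool_rot": TCP orientation; "force": force on the tool from outside, world axes, zero at the start; "wrist_torque": the same for the moment, N m; "grip_width": finger opening in m; "grasp_force": force on a finger pad.
Only numpy, scipy, OpenCV 4.12 (cv2) and the standard library are available. Lean on these libraries where they do the work, as an engineer would, in place of code of your own. Each camera call takes 0.05 s, during which the arm holds its last target. There are 200 camera calls.

TASK

The slide arm is out of the sharpening station: refit it. Pick up the flat steel bar by the upright pocket at its end, feel its nose into the slot of the bracket in front of the near grinding wheel (the bracket was re-bolted: the middle of its slot is somewhere up to 22 mm past the pale line scribed on the board's edge, on the side away from the robot) and slide it through until its stop collar sits hard up against the bracket's face; ease it in and never force it, the bracket must not take more than about 50 N. Then, with the collar still against the bracket, swing the cam lever clockwise as far as it goes to lock the bar, let go, and leave the gouge, the jig and the pot where they are.

Things in the scene. Friction and masses are not known exactly. Their poses are not given: they have to be found in the camera images.
- slide_bar: The loose slide arm, 0.34 to 0.55 kg: flat steel bar 213 long, 40 wide, 8 mm thick, lying flat on the bench; an upright pocket at its tail, a dark stop collar mid-way, a square-cut nose. Origin on its underside, on the centre line, below the collar's front face. Axes: +y along the bar from nose to tail, x across, z up. Its centre of mass lies between collar and pocket.
- pocket (a point): Grasp point, 85 mm from the collar's face towards the tail (+y), on the centre line, 34 mm above the bar's underside; axes of the bar. The pocket: two dark upright plates across the bar, 40 wide, 4 thick, reaching 8 to 56 mm above the underside, 36 mm over their outer faces (along y), open at the top and sides. Squeezed together along y from above, they hold the bar best.
- collar (a point): Centre of the front (nose side) face of the bar's stop collar, on the centre line 4 mm above the underside; axes of the bar. The collar is 56 wide, 12 long, 16 mm high and cannot pass the slot.
- nose (a point): Very tip of the bar's nose, on the centre line 4 mm above the underside, 110 mm beyond the collar's face (195 mm from the pocket point); axes of the bar. Square-cut: rounded over in thickness (radius 4), its two corners broken by a radius of 3 mm.
- station: The sharpening station, fixed: an 18 mm board (500 x 300 mm) with a double-ended bench grinder and, before its near wheel, a dark steel slide-arm bracket. Origin at bench height in the plane of the bracket's face and of the wheel. +y points out of the slot, to where the bar comes from; x along the face, away from the robot; z up. The wheel (150 mm dia, axle 145 mm high) is centred 170 mm behind the face.
- slot_mark (a point): Above the line scribed on the board's edge, 29 mm above the bench; station axes. The middle of the slot's mouth lies 4 to 22 mm from here along +x, unmeasured; y, z are right. The slot, 43 wide (x), 10 high (z), sharp-edged, level, 66 mm deep along -y, is in the middle of the grey face plate (76 wide, 18 to 46 mm up). The bar goes in along -y, axes parallel; home, the collar is at y = 0.
- exit_mark (a point): 66 mm behind slot_mark along -y, same axes: the slot's far end lies 4 to 22 mm from here along +x. 44 mm of nose stands out there when the bar is home. Slid along the face under a light push, the nose drops in where the slot is; on an edge it is pushed back towards the slot's middle; 5 to 10 N is plenty.
- lever_mark (a point): The cam lever's vertical axis is 4 to 22 mm from here along +x, as far as the slot from its mark (it sits on the bracket, 34.5 mm to -x and 36 mm to -y of the slot's mouth), 54 mm above the bench at the handle's centre line. Handle: level rod 9 mm thick, black grip 13 mm thick from 45 to 101 mm from the axis, 29 mm free below. The cam under it presses the bar's edge.
- lever (a joint): Angle of the cam lever, rad, 0 to 1.75, growing clockwise seen from above. At 0 (open) the handle points 115 degrees round from the station's +y towards its -x; at 1.75 (locked, at its stop) 15 degrees from +y towards -x, beside the bar. It stays where it is left; it takes about 3 N at the grip, a little more once the cam bears on the bar.
- gouge: Bystander: turning gouge lying on the bench, wooden handle 130 x 26 mm dia, steel shank 130 mm. Origin under it, near the ferrule.
- quench_pot: Bystander: open steel pot 84 mm dia, 75 mm high; origin at the centre of its underside.
- gouge_jig: Bystander: black gouge jig with a brass knob, 60 x 40 x 50 mm with a 110 mm flat leg towards its +y; origin under its head.
Not all that is in view belongs to the job. Leave any orange or red look-alike of the slide_bar alone.

How it is judged:
By the outcome, as a careful person would: the job done as asked, in the order asked, and still so for the second after the job is handed in, with the robot touching nothing.
It also fails if it takes over 72 s, if anything falls off the work surface, if the arm or the gripper's body presses on something with over 40 N, if the wrist force passes 120 N, or if a joint passes its speed limit or range.

## Working session

There is one attempt and no reset: what is moved stays moved. The work goes in short steps, Python scripts to look and compute and a tool call to move; the robot and the scene stay as the last step left them, time stands still between calls to the robot, and variables do not carry over. Pictures are saved under pics/ and viewed, at most 10 in all, crops included, and the job is handed in when it is done.

Besides the shell and the picture viewer there is one more tool, called by a JSON object that holds its "op" and its "data". arm_command: Moves the arm, as the interface text tells. Its arguments: {"type":"object","properties":{"series":{"type":"string"},"squeeze":{"type":"number"}},"required":["series"]}

```bash
mkdir -p pics; ls; python3 - <<'E'
from cell import telemetry, cams
import cv2
print(telemetry.get_obs())
for n in ("scene","top"):
    cv2.imwrite(f"pics/{n}0.png",cams.read_camera(n)); print(n,cams.calibration(n))
E
```

```text
pics
{'time_s': 0.0, 'qpos': array([66.87062278, 18.44201379, -4.01564338, 83.17470849,  1.29586811,
       78.54169424, -3.26113113]), 'joint_velocities': array([ 0.15498275, -0.01508359, -0.06810437, -0.08049959,  0.09496362,
       -0.04015912,  0.01654972]), 'effort': array([-3.37180663e-04, -4.91292143e+01, -4.04343372e-01, -3.12525487e+01,
       -6.40537427e-02,  4.37344343e-02,  1.99689430e-04]), 'tool_pos': array([ 0.26345021, -0.5936045 ,  0.22142976]), 'tool_rot': array([-1.79886877e+02,  6.57892877e-03,  2.39382776e+01]), 'force': array([-1.13981143,  0.30571361,  0.93995247]), 'wrist_torque': array([0.07348596, 0.04193116, 0.01672258]), 'grasp_force': 0.0, 'grip_width': 0.0867291000412158}
scene {'K': array([[429.07125935,   0.        , 317.62159215],
       [  0.        , 429.07125935, 201.103954  ],
       [  0.        ,   0.        ,   1.        ]]), 'dist': array([-0.07139335,  0.        ,  0.        ,  0.        ,  0.        ]), 'origin': array([ 1.22354313, -0.03672158,  0.83287457]), 'rotation': array([-134.72981852,    0.73602364,   70.26286652])}
top {'K': array([[455.0440048 ,   0.        , 315.19804392],
       [  0.        , 455.0440048 , 202.92064407],
       [  0.        ,   0.        ,   1.        ]]), 'dist': array([-0.01499542,  0.        ,  0.        ,  0.        ,  0.        ]), 'origin': array([0.45228735, 0.19459893, 1.33786095]), 'rotation': array([-1.77172120e+02, -1.31985620e-02, -8.83027909e+01])}
```

View pics/scene0.png

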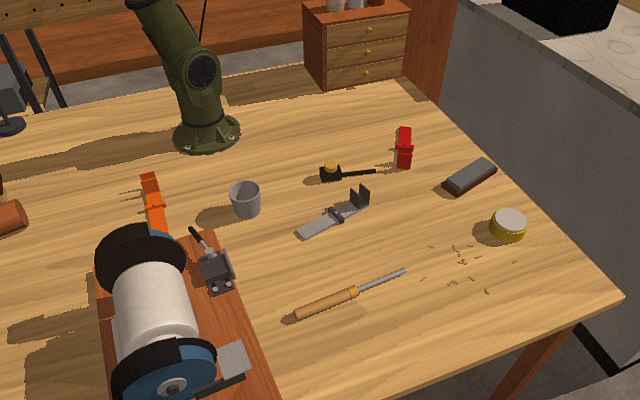

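View pics/top0.png

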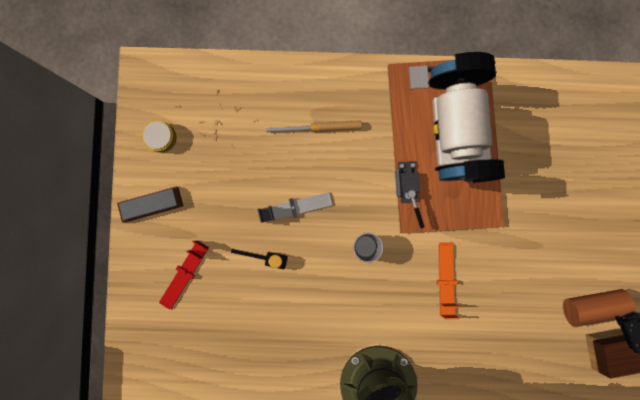

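Candidates, as top-view pixels: the grey bar with a dark pocket (295,207), the orange one (447,280), the red one (185,275), and the bench stone (150,205). I'm choosing the grey steel bar, because the orange and red ones are the look-alikes. Next I'll check it in close crops.

```bash
cat > h.py <<'E'
import numpy as np, cv2
from scipy.spatial.transform import Rotation as R
from cell import telemetry, cams
def ray(n,uv):
    c=cams.calibration(n); p=cv2.undistortPoints(np.array([[uv]],float),c["K"],np.array(c["dist"]))[0,0]
    return np.array(c["origin"]), R.from_euler('xyz',c["rotation"],degrees=True).apply([p[0],p[1],1])
def onz(n,uv,z):
    o,d=ray(n,uv); return o+d*(z-o[2])/d[2]
def proj(n,P):
    c=cams.calibration(n); Rm=R.from_euler('xyz',c["rotation"],degrees=True).as_matrix()
    q=(np.atleast_2d(P)-c["origin"])@Rm
    return cv2.projectPoints(q,np.zeros(3),np.zeros(3),c["K"],np.array(c["dist"]))[0][:,0]
def crop(im,x,y,w,h,s): return cv2.resize(im[y:y+h,x:x+w],None,fx=s,fy=s,interpolation=cv2.INTER_CUBIC)
E
python3 - <<'E'
from h import *
t=cv2.imread("pics/top0.png"); s=cv2.imread("pics/scene0.png")
o=np.zeros((600,800,3),np.uint8)
o[:300,:500]=crop(t,245,175,100,60,5); o[:,500:]=crop(t,385,130,60,120,5); o[300:,:500]=crop(s,285,180,100,60,5)
cv2.imwrite("pics/c1.png",o)
cv2.imwrite("pics/c2.png",crop(s,170,210,100,75,8))
E
```

```text
(no output)
```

View pics/c1.png

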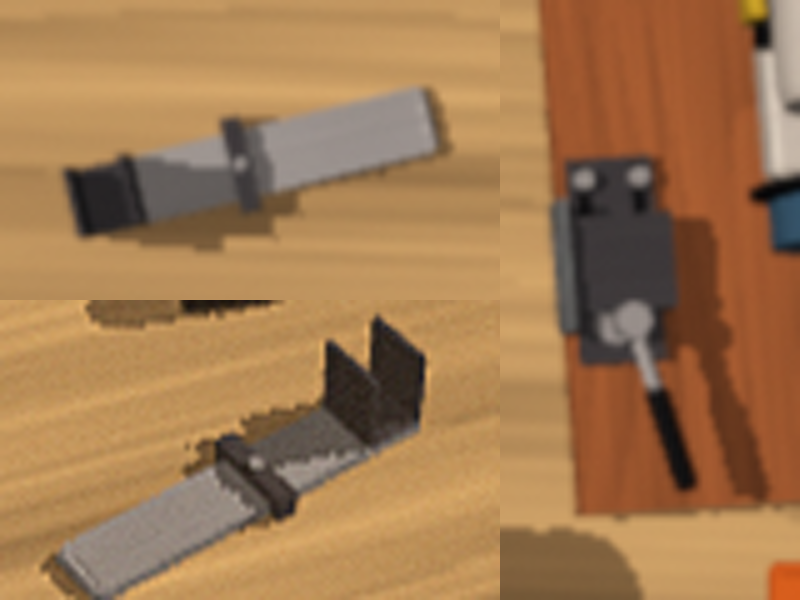

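View pics/c2.png

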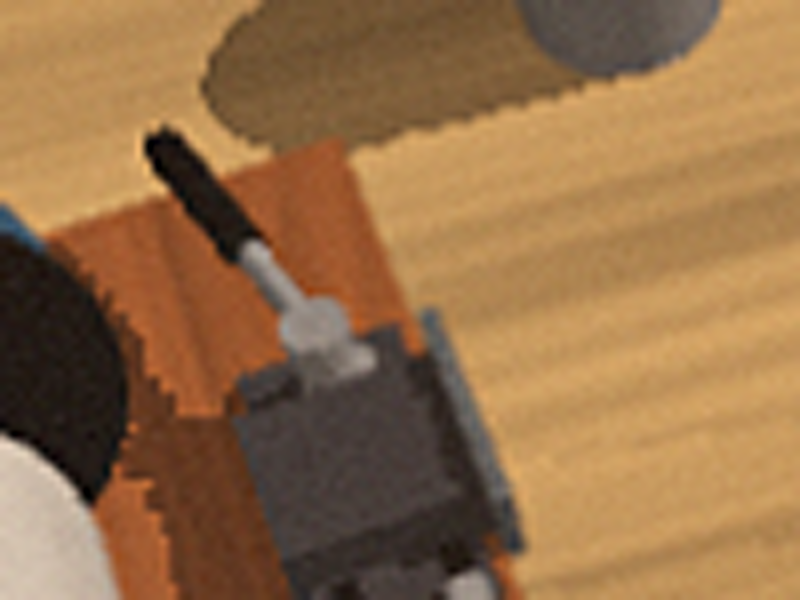

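The grey bar is confirmed, with its pocket at the tail (about (265,214) top) and nose at (331,199). The bracket's grey face plate runs from top pixels (395.6,170.4) to (397.6,196.6). The lever pivot is at about (412,194) and the handle is open.

```bash
python3 - <<'E'
from h import *
np.set_printoptions(precision=4,suppress=True)
A=lambda x,y:((x+.5)/5-.5+245,(y+.5)/5-.5+175)
B=lambda x,y:((x-500+.5)/5-.5+385,(y+.5)/5-.5+130)
C=lambda x,y:((x+.5)/5-.5+285,(y-300+.5)/5-.5+180)
D=lambda x,y:((x+.5)/8-.5+170,(y+.5)/8-.5+210)
def show(l,n,uv,z): p=onz(n,uv,z); print(l,p); return p
n=(show("noseT","top",A(426,88),.006)+show("noseT2","top",A(440,152),.006))/2
c=(show("colT","top",A(245,117),.016)+show("colT2","top",A(265,208),.016))/2
t=(show("tail","top",A(66,170),.056)+show("tail2","top",A(82,236),.056))/2
print("n,c,t",n,c,t,np.linalg.norm((n-c)[:2]),np.linalg.norm((t-c)[:2]))
d=(t-n)[:2];print("yaw of +y",np.degrees(np.arctan2(d[1],d[0])))
# scene pocket: tops of near plate & far plate
for l,u,z in [("p1a",(327,342),.056),("p1b",(380,385),.056),("p2a",(375,318),.056),("p2b",(425,355),.056),("noseL",(58,552),.006),("noseR",(108,598),.006)]: show(l,"scene",C(*u),z)
print("bracket")
show("plT","top",B(553,202),.046);show("plB","top",B(564,334),.046)
show("edgeT","top",B(541,0),.018);show("edgeB","top",B(578,514),.018)
show("piv","top",B(634,320),.06);show("grip end","top",B(688,490),.054)
show("S plfar","scene",D(516,548),.046);show("S plnear","scene",D(428,310),.046)
show("S boardcorner","scene",D(342,138),.018)
show("S piv","scene",D(315,318),.06);show("S grip end","scene",D(158,135),.054)
E
```

```text
noseT [0.5508 0.1544 0.006 ]
noseT2 [0.5135 0.1451 0.006 ]
colT [0.53   0.2595 0.016 ]
colT2 [0.4775 0.2462 0.016 ]
tail [0.4948 0.3575 0.056 ]
tail2 [0.4579 0.3471 0.056 ]
n,c,t [0.5321 0.1497 0.006 ] [0.5037 0.2528 0.016 ] [0.4763 0.3523 0.056 ] 0.10694046089175585 0.10317164712526615
yaw of +y 105.40537522086726
p1a [0.4655 0.3159 0.056 ]
p1b [0.5054 0.329  0.056 ]
p2a [0.4571 0.3473 0.056 ]
p2b [0.4929 0.3604 0.056 ]
noseL [0.5142 0.1481 0.006 ]
noseR [0.5523 0.1623 0.006 ]
bracket
plT [ 0.6169 -0.0293  0.046 ]
plB [ 0.5416 -0.0371  0.046 ]
edgeT [ 0.7392 -0.0247  0.018 ]
edgeB [ 0.4393 -0.0524  0.018 ]
piv [ 0.5497 -0.0739  0.06  ]
grip end [ 0.455  -0.1075  0.054 ]
S plfar [ 0.6362 -0.0341  0.046 ]
S plnear [ 0.5434 -0.0409  0.046 ]
S boardcorner [ 0.4393 -0.0537  0.018 ]
S piv [ 0.5471 -0.0725  0.06  ]
S grip end [ 0.4529 -0.1066  0.054 ]
```

{"op": "arm_command", "data": {"series": "0 0 -10 0.075 0;0 0 -20 0.073 0;10 -12 -10 0 0;18 -23 0 0 0;18 -23 0 0 0;18 -23 0 0 0;18 -23 0 0 0;18 -23 0 0 0;18 -23 0 0 0;18 -23 0 0 0;18 -23 0 0 0;18 -23 0 0 0;18 -23 0 0 0;18 -23 0 0 0;18 -23 0 0 0;18 -23 0 0 0;18 -23 0 0 0;18 -23 0 0 0;18 -21 0 0 0", "squeeze": 40}}

```text
time_s: 1.68
tool_pos: [0.45, -0.1475, 0.2624]
tool_rot: [180.0, 0.0, 15.6]
force: [0.5, -0.1, -0.7]
grip_width: 0.0868
grasp_force: 0.0
```

{"op": "arm_command", "data": {"series": "10 -29 7 0 0;10 -29 7 0 0;10 -29 7 0 0;10 -29 7 0 0;10 -29 7 0 0;10 -29 7 0 0;10 -29 7 0 0;10 -29 7 0 0;10 -29 7 0 0;10 -29 7 0 0;10 -29 7 0 0;10 -29 7 0 0;10 -29 7 0 0;10 -29 7 0 0;10 -29 7 0 0;9 -26 7 0 0;0 0 0 0 0;0 0 0 0 0"}}

```text
time_s: 3.18
tool_pos: [0.4782, 0.3384, 0.1498]
tool_rot: [-180.0, 0.1, 15.8]
force: [-0.4, -0.5, -0.6]
grip_width: 0.0869
grasp_force: 0.0
```

{"op": "arm_command", "data": {"series": "1 1 15 0.007 0;1 1.5 20 0 0;0 0 20 0 0;0 0 20 0 0;0 0 20 0 0;0 0 18 0 0;0 0 12 0 0;0 0 8 0 0;0 0 2 0 0;0 0 0 0 0;0 0 0 0 0"}}

```text
time_s: 4.1
tool_pos: [0.4838, 0.3347, 0.0165]
tool_rot: [-180.0, -0.1, 15.1]
force: [0.2, -0.3, -0.2]
grip_width: 0.0873
grasp_force: 0.0
```

```bash
python3 - <<'E'
from h import *
print(telemetry.get_obs()["tool_pos"])
s=cams.read_camera("scene");t=cams.read_camera("top")
o=np.zeros((600,800,3),np.uint8)
o[:,:]=crop(s,280,130,160,120,5)
cv2.imwrite("pics/g1.png",o)
E
```

```text
[0.48377135 0.33472141 0.01649006]
```

View pics/g1.png

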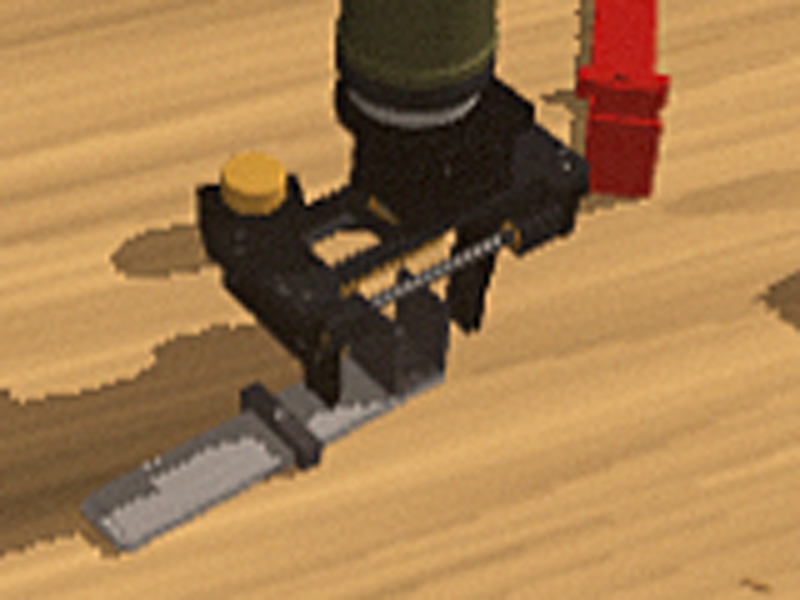

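The fingers straddle the two pocket plates, at about crop pixels (325,380) and (470,310). I'll make a small centring shift and then close.

{"op": "arm_command", "data": {"series": "-2 -1.5 1 0 0;0 0 0 0 100;0 0 0 0 180;0 0 0 0 255;0 0 0 0 255;0 0 0 0 255;0 0 0 0 255;0 0 0 0 255;0 0 0 0 255;0 0 0 0 255;0 0 0 0 255", "squeeze": 45}}

```text
time_s: 5.12
tool_pos: [0.4807, 0.3358, 0.0145]
tool_rot: [-180.0, -0.0, 15.1]
force: [0.3, 1.0, -0.6]
grip_width: 0.0358
grasp_force: 45.0
```

{"op": "arm_command", "data": {"series": "0 0 -4 0 255;0 0 -8 0 255;0 0 -12 0.03 255;0 0 -14 0.05 255;0 0 -8 0.05 255;0 0 0 0.04 255;4 8 0 0 255;6 15 0 0 255;8 20 0 0 255;8 20 0 0 255;8 20 0 0 255;8 20 0 0 255;8 20 0 0 255;7 18 0 0 255;5 11 0 0 255;2 5 0 0 255;0 0 0 0 255;0 0 0 0 255;0 0 0 0 255"}}

```text
time_s: 6.7
tool_pos: [0.5582, 0.1868, 0.0606]
tool_rot: [-179.9, 0.0, 5.5]
force: [-0.8, 0.0, -4.5]
grip_width: 0.0358
grasp_force: 44.9
```

```bash
python3 - <<'E'
from h import *
o=telemetry.get_obs();print({k:np.round(o[k],4) for k in("tool_pos","tool_rot","force","wrist_torque","grasp_force","grip_width")})
t=cams.read_camera("top");s=cams.read_camera("scene")
cv2.imwrite("pics/top2.png",t);cv2.imwrite("pics/scene2.png",s)
o=np.zeros((600,800,3),np.uint8)
o[:300,:]=crop(t,320,160,100,38,8)[:300]
o[300:,:]=crop(s,190,190,100,38,8)[:300]
cv2.imwrite("pics/g2.png",o)
E
```

```text
{'tool_pos': array([0.5582, 0.1868, 0.0606]), 'tool_rot': array([-1.799384e+02,  2.250000e-02,  5.450200e+00]), 'force': array([-0.8115,  0.0244, -4.5442]), 'wrist_torque': array([0.2417, 0.0437, 0.0022]), 'grasp_force': np.float64(44.9431), 'grip_width': np.float64(0.0358)}
```

View pics/g2.png

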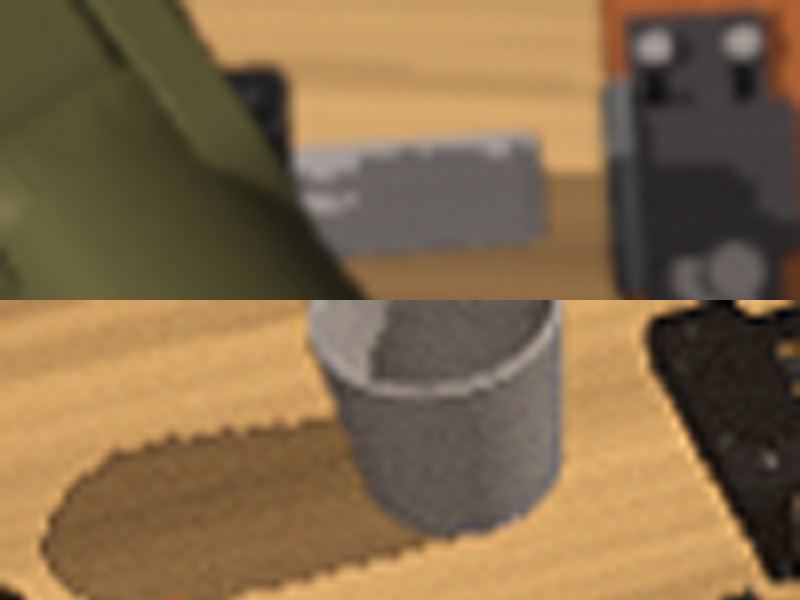

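```bash
python3 - <<'E'
from h import *
A=lambda x,y:((x+.5)/8-.5+320,(y+.5)/8-.5+160)
a=onz("top",A(538,136),.051);b=onz("top",A(547,242),.051);print(a,b,(a+b)/2)
for y in(80,300):print(onz("top",A(605+(y-80)*7/220,y),.046))
t=cv2.imread("pics/top2.png");cv2.imwrite("pics/g3.png",crop(t,380,160,50,50,12))
E
```

```text
[ 0.59680037 -0.00495236  0.051     ] [ 0.55916053 -0.00896183  0.051     ] [ 0.57798045 -0.0069571   0.051     ]
[ 0.61813927 -0.02921046  0.046     ]
[ 0.53958267 -0.0333311   0.046     ]
```

View pics/g3.png

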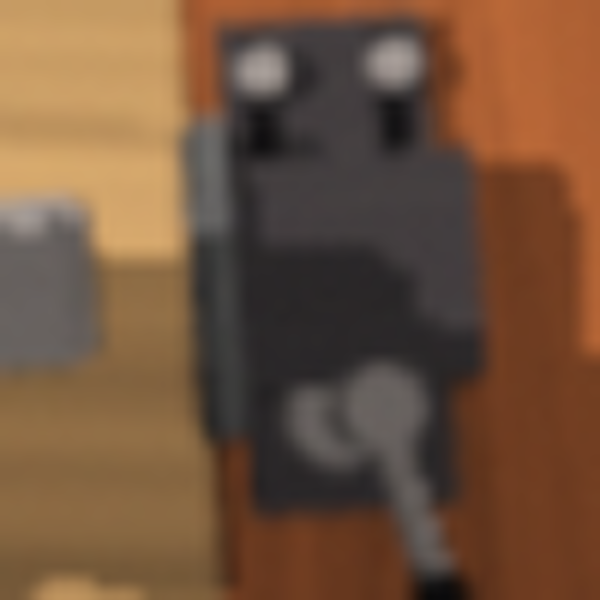

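```bash
python3 - <<'E'
from h import *
A=lambda x,y:((x+.5)/12-.5+380,(y+.5)/12-.5+160)
a=onz("top",A(190,125),.046);b=onz("top",A(212,440),.046);m=(a+b)/2
c=onz("top",A(86,201),.051);d=onz("top",A(99,363),.051);n=(c+d)/2
print(a,b,m,c,d,n)
yw=np.radians(5.4);ex=np.array([np.cos(yw),np.sin(yw),0]);ey=np.array([-np.sin(yw),np.cos(yw),0])
print("slot minus nose in station x,y mm",1e3*(m-n)@ex,1e3*(m-n)@ey)
print("angles",[np.degrees(np.arctan2(*(p-q)[1::-1])) for p,q in((a,b),(c,d))])
E
```

```text
[ 0.61702004 -0.02976928  0.046     ] [ 0.54211471 -0.03654339  0.046     ] [ 0.57956737 -0.03315633  0.046     ] [ 0.59756401 -0.00463965  0.051     ] [ 0.55920745 -0.00854672  0.051     ] [ 0.57838573 -0.00659319  0.051     ]
slot minus nose in station x,y mm -1.3234160225892568 -26.556463778614003
angles [np.float64(5.167525410550564), np.float64(5.816179896672411)]
```

{"op": "arm_command", "data": {"series": "-1.3 0 5 0 255;0 0 8 0.002 255;0 0 6 0 255;0 0 2 0 255;0 6 0 0 255;0 6 0 0 255;0 5 0 0 255;0 3 0 0 255;0 1 0 0 255;0 0 0 0 255;0 0 0 0 255"}}

```text
time_s: 7.72
tool_pos: [0.5598, 0.164, 0.0398]
tool_rot: [-180.0, -0.0, 5.2]
force: [-0.8, 0.1, -4.2]
grip_width: 0.0359
grasp_force: 44.9
```

{"op": "arm_command", "data": {"series": "0 1 0 0 255;0 1 0 0 255;0 1 0 0 255;0 1 0 0 255;0 1 0 0 255;0 1 0 0 255;0 1 0 0 255;0 0 0 0 255"}}

```text
time_s: 8.38
tool_pos: [0.5603, 0.1566, 0.0394]
tool_rot: [180.0, 0.0, 5.2]
force: [-0.3, 0.3, -3.8]
grip_width: 0.0355
grasp_force: 44.9
```

{"op": "arm_command", "data": {"series": "0 1 0 0 255;0 1 0 0 255;0 1 0 0 255;0 1 0 0 255;0 0 0 0 255"}}

```text
time_s: 8.8
tool_pos: [0.5607, 0.1526, 0.0395]
tool_rot: [180.0, 0.0, 5.2]
force: [-0.2, 0.2, -4.6]
grip_width: 0.0359
grasp_force: 44.9
```

{"op": "arm_command", "data": {"series": "0 1 0 0 255;0 1.5 0 0 255;0 1.5 0 0 255;0 1.5 0 0 255;0 1.5 0 0 255;0 1.5 0 0 255;0 1.5 0 0 255;0 0 0 0 255"}}

```text
time_s: 9.47
tool_pos: [0.5617, 0.1424, 0.0395]
tool_rot: [180.0, 0.0, 5.2]
force: [0.6, -0.5, -4.7]
grip_width: 0.0356
grasp_force: 44.9
```

{"op": "arm_command", "data": {"series": "0 2 0 0 255;0 2 0 0 255;0 2 0 0 255;0 2 0 0 255;0 2 0 0 255;0 2 0 0 255;0 2 0 0 255;0 2 0 0 255;0 2 0 0 255;0 2 0 0 255;0 0 0 0 255"}}

```text
time_s: 10.38
tool_pos: [0.5635, 0.1224, 0.0395]
tool_rot: [180.0, 0.0, 5.2]
force: [-0.2, 0.0, -4.1]
grip_width: 0.0357
grasp_force: 44.9
```

{"op": "arm_command", "data": {"series": "0 2 0 0 255;0 2 0 0 255;0 2 0 0 255;0 2 0 0 255;0 2 0 0 255;0 2 0 0 255;0 2 0 0 255;0 2 0 0 255;0 2 0 0 255;0 2 0 0 255;0 2 0 0 255;0 2 0 0 255;0 0 0 0 255"}}

```text
time_s: 11.47
tool_pos: [0.5657, 0.0985, 0.0395]
tool_rot: [180.0, 0.0, 5.2]
force: [-0.4, 0.2, -3.1]
grip_width: 0.0355
grasp_force: 44.9
```

{"op": "arm_command", "data": {"series": "0 2 0 0 255;0 2 0 0 255;0 2 0 0 255;0 2 0 0 255;0 2 0 0 255;0 2 0 0 255;0 2 0 0 255;0 2 0 0 255;0 2 0 0 255;0 2 0 0 255;0 2 0 0 255;0 2 0 0 255;0 0 0 0 255"}}

```text
time_s: 12.55
tool_pos: [0.5678, 0.0746, 0.0395]
tool_rot: [180.0, 0.0, 5.2]
force: [1.2, -0.7, -4.1]
grip_width: 0.0352
grasp_force: 44.9
```

{"op": "arm_command", "data": {"series": "0 2 0 0 255;0 2 0 0 255;0 2 0 0 255;0 2 0 0 255;0 2 0 0 255;0 2 0 0 255;0 2 0 0 255;0 0 0 0 255"}}

```text
time_s: 13.22
tool_pos: [0.5691, 0.0606, 0.0395]
tool_rot: [180.0, 0.0, 5.2]
force: [-0.3, 0.4, -5.2]
grip_width: 0.0357
grasp_force: 44.9
```

{"op": "arm_command", "data": {"series": "0 1 0 0 255;0 1 0 0 255;0 1 0 0 255;0 1 0 0 255;0 1 0 0 255;0 1 0 0 255;0 0 0 0 255"}}

```text
time_s: 13.8
tool_pos: [0.5696, 0.055, 0.0395]
tool_rot: [180.0, 0.0, 5.2]
force: [-0.1, -0.2, -4.8]
grip_width: 0.0358
grasp_force: 44.9
```

{"op": "arm_command", "data": {"series": "0 0.5 0 0 255;0 0.5 0 0 255;0 0.5 0 0 255;0 0 0 0 255"}}

```text
time_s: 14.13
tool_pos: [0.5697, 0.0538, 0.0395]
tool_rot: [180.0, 0.0, 5.2]
force: [-0.0, -0.2, -3.5]
grip_width: 0.0357
grasp_force: 44.9
```

{"op": "arm_command", "data": {"series": "0 0.5 0 0 255;0 0.5 0 0 255;0 0.5 0 0 255;0 0 0 0 255"}}

```text
time_s: 14.47
tool_pos: [0.5699, 0.0522, 0.0395]
tool_rot: [180.0, 0.0, 5.2]
force: [-0.3, -0.2, -4.9]
grip_width: 0.0356
grasp_force: 44.9
```

{"op": "arm_command", "data": {"series": "0 0.5 0 0 255;0 0.5 0 0 255;0 0 0 0 255"}}

```text
time_s: 14.72
tool_pos: [0.57, 0.0513, 0.0395]
tool_rot: [180.0, -0.0, 5.2]
force: [0.1, -0.3, -4.6]
grip_width: 0.0357
grasp_force: 44.9
```

{"op": "arm_command", "data": {"series": "0 0.5 0 0 255;0 0.5 0 0 255;0 0 0 0 255"}}

```text
time_s: 14.97
tool_pos: [0.5701, 0.0502, 0.0395]
tool_rot: [180.0, 0.0, 5.2]
force: [0.3, -0.9, -4.8]
grip_width: 0.0356
grasp_force: 44.9
```

{"op": "arm_command", "data": {"series": "0 0.5 0 0 255;0 0.5 0 0 255;0 0 0 0 255"}}

```text
time_s: 15.22
tool_pos: [0.5701, 0.0499, 0.0396]
tool_rot: [-180.0, -0.0, 5.2]
force: [0.4, 0.6, -3.0]
grip_width: 0.0358
grasp_force: 44.9
```

{"op": "arm_command", "data": {"series": "0 0.5 0 0 255;0 0.5 0 0 255;0 0 0 0 255"}}

```text
time_s: 15.47
tool_pos: [0.5701, 0.0499, 0.0397]
tool_rot: [-179.9, -0.0, 5.2]
force: [-0.1, 3.4, -3.4]
grip_width: 0.0357
grasp_force: 44.9
```

{"op": "arm_command", "data": {"series": "0 0.5 0 0 255;0 0.5 0 0 255;0 0 0 0 255"}}

```text
time_s: 15.72
tool_pos: [0.5701, 0.0498, 0.0397]
tool_rot: [-179.8, -0.0, 5.3]
force: [-0.5, 7.5, -2.8]
grip_width: 0.0358
grasp_force: 44.9
```

{"op": "arm_command", "data": {"series": "0 0.5 0 0 255;0 0.5 0 0 255;0 0 0 0 255"}}

```text
time_s: 15.97
tool_pos: [0.5701, 0.0498, 0.0399]
tool_rot: [-179.8, -0.0, 5.3]
force: [-2.4, 7.7, -3.2]
grip_width: 0.0358
grasp_force: 44.9
```

{"op": "arm_command", "data": {"series": "0 -0.5 0 0 255;0 -0.5 0 0 255;0 0 0 0 230;0 0 0 0 180;0 0 0 0 108;0 0 0 0 108;0 0 0 0 108;0 0 0 0 108"}}

```text
time_s: 16.63
tool_pos: [0.571, 0.046, 0.04]
tool_rot: [179.9, -0.0, 5.2]
force: [0.2, -1.2, 0.1]
grip_width: 0.0487
grasp_force: 0.0
```

```bash
python3 - <<'E'
from h import *
t=cams.read_camera("top");s=cams.read_camera("scene")
o=np.zeros((600,800,3),np.uint8)
o[:300,:]=crop(t,350,150,100,38,8)[:300]
o[300:,:]=crop(s,180,195,100,38,8)[:300]
o=np.zeros((600,800,3),np.uint8)
o[:,:400]=crop(t,350,130,80,120,5); o[:,400:]=crop(s,180,170,80,120,5)
cv2.imwrite("pics/g4.png",o)
E
```

```text
(no output)
```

View pics/g4.png

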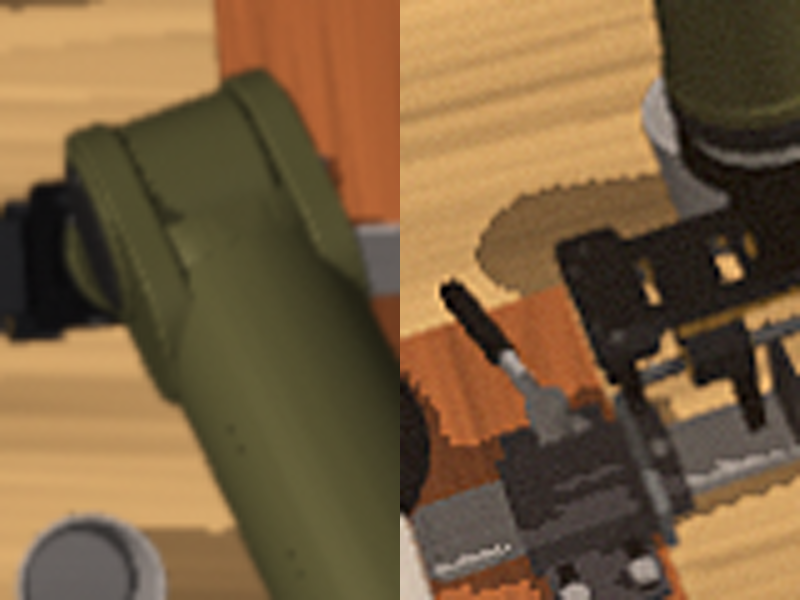

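The bar is through the slot. The nose shows behind the bracket at crop (470,530) and the collar is against the plate at (665,480). I'll nudge it home with the tail-side finger, then withdraw.

{"op": "arm_command", "data": {"series": "0 1 0 0 108;0 1 0 0 108;0 1 0 0 108;0 1 0 0 108;0 0 0 0 108;0 0 0 0 108"}}

```text
time_s: 17.23
tool_pos: [0.5707, 0.0442, 0.0396]
tool_rot: [-180.0, -0.0, 5.2]
force: [-0.0, 2.9, 0.3]
grip_width: 0.0501
grasp_force: 1.4
```

{"op": "arm_command", "data": {"series": "0 1 0 0 108;0 0.5 0 0 108;0 0 0 0 108"}}

```text
time_s: 17.48
tool_pos: [0.5708, 0.044, 0.0399]
tool_rot: [-179.9, -0.0, 5.3]
force: [-0.9, 6.3, 0.4]
grip_width: 0.0502
grasp_force: 2.8
```

{"op": "arm_command", "data": {"series": "0 -3 0 0 108;0 -4 0 0 108;0 -1.5 0 0 108;0 0 -4 0 108;0 0 -12 0 108;0 0 -20 0 108;0 0 -25 0 108;0 0 -25 0 108;0 0 -20 0 108;0 0 -4 0 180"}}

```text
time_s: 18.32
tool_pos: [0.5727, 0.0505, 0.1545]
tool_rot: [179.9, -0.4, 5.2]
force: [-0.2, 0.8, -0.1]
grip_width: 0.0476
grasp_force: 0.0
```

```bash
cat > lev.py <<'E'
import numpy as np
from h import onz, telemetry
np.set_printoptions(precision=1,suppress=True)
y=np.radians(5.25);Rz=np.array([[np.cos(y),-np.sin(y)],[np.sin(y),np.cos(y)]])
piv=np.array([547.,-73.7]); ex,ey=Rz[:,0],-Rz[:,1]  # tool x, tool y
def c(th,r,gap):
    th=np.radians(th);u=np.array([-np.sin(th),np.cos(th)]);t=np.array([np.cos(th),np.sin(th)])
    d=9.5*abs(t[0])+15*abs(t[1])+6.5+gap
    return piv+Rz@(r*u-d*t)
o=telemetry.get_obs();print(o["tool_pos"]*1e3,o["tool_rot"])
p=1e3*o["tool_pos"][:2]
for th,r,g in [(115,78,12)]+[(a,78,0) for a in range(115,10,-10)]+[(15,78,-3)]:
    q=c(th,r,g);d=q-p;print(th,q,"tool dx,dy",d@ex,d@ey);p=q
for uv,z in [((470,182),.1),((440,178),.1),((440,178),.15)]: print(uv,onz("top",uv,z)*1e3)
print("pot",onz("top",(368,247),.075)*1e3,"orange end",onz("top",(447,243),.03)*1e3)
E
python3 lev.py
```

```text
[572.7  50.5 154.5] [179.9  -0.4   5.2]
115 [ 497.8 -144.2] tool dx,dy -92.34503813277456 187.0540373731661
115 [ 491.8 -133.8] tool dx,dy -5.071419140888334 -10.875693444439808
105 [ 481.9 -122.7] tool dx,dy -8.770614815194135 -11.978249291718093
95 [ 474.2 -109.5] tool dx,dy -6.488638292245422 -13.852293453835694
85 [469.1 -96.3] tool dx,dy -3.8820736671075085 -13.596295868634678
75 [466.2 -83.6] tool dx,dy -1.7666942910277192 -12.927181713522897
65 [465.4 -70. ] tool dx,dy 0.5297993081831075 -13.574428503837746
55 [467.3 -56. ] tool dx,dy 3.085913001633988 -13.772177101255428
45 [471.8 -42.1] tool dx,dy 5.794682255657276 -13.422352131010594
35 [479.1 -29. ] tool dx,dy 8.514782350312 -12.459088889630863
25 [489.2 -17.1] tool dx,dy 11.081941159035077 -10.85996091090903
15 [501.7  -7.3] tool dx,dy 13.323775444064534 -8.65289653038617
15 [504.5  -6.3] tool dx,dy 2.8977774788672295 -0.776457135307573
(470, 182) [ 583.2 -225.4  100. ]
(440, 178) [ 591.7 -143.   100. ]
(440, 178) [ 586.1 -129.3  150. ]
pot [396.9  46.5  75. ] orange end [ 413.  -185.2   30. ]
```

{"op": "arm_command", "data": {"series": "-12 3 0 0 255;-25 8 0 0 255;-30 12 0 0 255;-25 20 0 0 255;0 25 0 0 255;0 28 0 0 255;0 28 0 0 255;0 28 0 0 255;0 22 0 0 255;0 13 0 0 255;0 0 10 0 255;0 0 20 0 255;0 0 25 0 255;0 0 25 0 255;0 0 20 0 255;0 0 12 0 255;0 0 5 0 255;0 0 0 0 255;0 0 0 0 255", "squeeze": 20}}

```text
time_s: 19.9
tool_pos: [0.496, -0.1436, 0.0331]
tool_rot: [180.0, -0.1, 5.3]
force: [0.5, 0.1, -0.2]
grip_width: 0.0003
grasp_force: 0.0
```

```bash
python3 lev.py | head -8; python3 - <<'E'
from h import *
t=cams.read_camera("top");s=cams.read_camera("scene")
o=np.zeros((600,800,3),np.uint8)
o[:,:400]=crop(t,370,130,80,120,5); o[:,400:]=crop(s,170,170,80,120,5)
cv2.imwrite("pics/g5.png",o)
E
```

```text
[ 496.  -143.6   33.1] [180.   -0.1   5.3]
115 [ 497.8 -144.2] tool dx,dy 1.7186616614328485 0.7649644050411024
115 [ 491.8 -133.8] tool dx,dy -5.071419140888334 -10.875693444439808
105 [ 481.9 -122.7] tool dx,dy -8.770614815194135 -11.978249291718093
95 [ 474.2 -109.5] tool dx,dy -6.488638292245422 -13.852293453835694
85 [469.1 -96.3] tool dx,dy -3.8820736671075085 -13.596295868634678
75 [466.2 -83.6] tool dx,dy -1.7666942910277192 -12.927181713522897
65 [465.4 -70. ] tool dx,dy 0.5297993081831075 -13.574428503837746
```

View pics/g5.png

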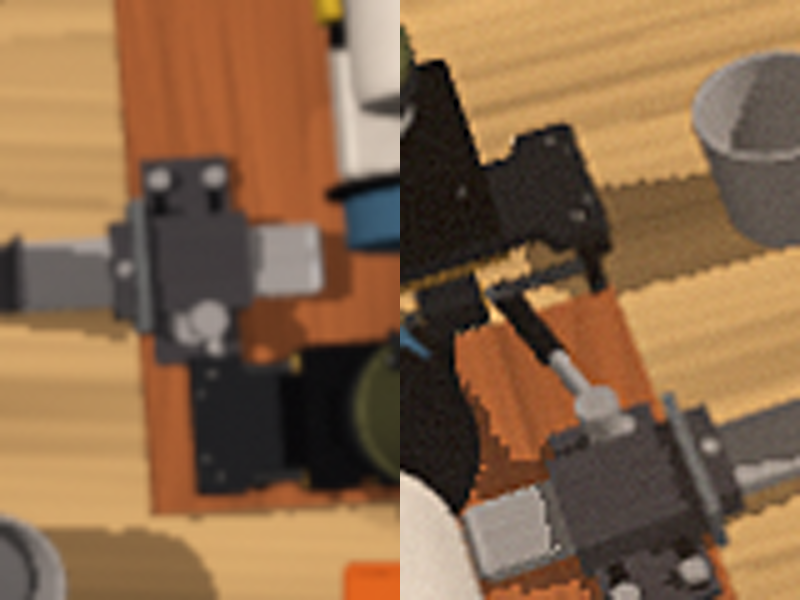

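The fingers are down behind the grip, and the collar is tight on the plate at left crop (122,268). I'll start the swing.

{"op": "arm_command", "data": {"series": "-1.5 -5 0 0 255;-2 -5 0 0 255;-3 -4 0 0 255;-3 -4 0 0 255;-3 -4 0 0 255;-2.2 -4.6 0 0 255;-2.2 -4.6 0 0 255;-2.2 -4.6 0 0 255;0 0 0 0 255"}}

```text
time_s: 20.75
tool_pos: [0.4732, -0.1095, 0.0329]
tool_rot: [180.0, -0.0, 5.3]
force: [0.1, -0.1, 0.0]
grip_width: 0.0006
grasp_force: 0.2
```

{"op": "arm_command", "data": {"series": "-1.3 -4.5 0 0 255;-1.3 -4.5 0 0 255;-1.3 -4.5 0 0 255;-0.6 -4.3 0 0 255;-0.6 -4.3 0 0 255;-0.6 -4.3 0 0 255;0.2 -4.5 0 0 255;0.2 -4.5 0 0 255;0.2 -4.5 0 0 255;0 0 0 0 255"}}

```text
time_s: 21.58
tool_pos: [0.464, -0.0698, 0.0324]
tool_rot: [-180.0, 0.0, 5.3]
force: [0.5, -2.6, 1.1]
grip_width: 0.0005
grasp_force: 1.0
```

{"op": "arm_command", "data": {"series": "1 -4.6 0 0 255;1 -4.6 0 0 255;1.2 -4.6 0 0 255;1.9 -4.5 0 0 255;1.9 -4.5 0 0 255;2 -4.4 0 0 255;2.8 -4.2 0 0 255;2.8 -4.2 0 0 255;2.9 -4.1 0 0 255;0 0 0 0 255"}}

```text
time_s: 22.42
tool_pos: [0.477, -0.0311, 0.032]
tool_rot: [179.9, 0.2, 5.2]
force: [-0.7, -6.3, -0.1]
grip_width: 0.0003
grasp_force: 2.5
```

{"op": "arm_command", "data": {"series": "3.7 -3.6 0 0 255;3.7 -3.6 0 0 255;3.7 -3.6 0 0 255;0 0 0 0 255"}}

```text
time_s: 22.75
tool_pos: [0.4864, -0.0196, 0.0318]
tool_rot: [179.9, 0.3, 5.2]
force: [-1.9, -5.1, 1.5]
grip_width: 0.0006
grasp_force: 2.4
```

{"op": "arm_command", "data": {"series": "4 -3.2 0 0 255;4.4 -2.9 0 0 255;4.5 -2.6 0 0 255;0 0 0 0 255"}}

```text
time_s: 23.08
tool_pos: [0.4979, -0.0095, 0.0314]
tool_rot: [179.9, 0.4, 5.1]
force: [-1.9, -4.4, 0.2]
grip_width: 0.0004
grasp_force: 1.8
```

{"op": "arm_command", "data": {"series": "2 -0.7 0 0 255;2 -0.5 0 0 255;0 0 0 0 255"}}

```text
time_s: 23.33
tool_pos: [0.5006, -0.0076, 0.0312]
tool_rot: [179.9, 0.5, 5.2]
force: [-4.1, -4.8, 2.2]
grip_width: 0.0004
grasp_force: 3.0
```

{"op": "arm_command", "data": {"series": "2 -0.5 0 0 255;1.5 -0.4 0 0 255;0 0 0 0 255"}}

```text
time_s: 23.58
tool_pos: [0.5037, -0.0061, 0.0312]
tool_rot: [180.0, 0.5, 5.2]
force: [-4.7, -4.5, 2.6]
grip_width: 0.0003
grasp_force: 3.1
```

{"op": "arm_command", "data": {"series": "1.5 -0.4 0 0 255;1.5 -0.4 0 0 255;0 0 0 0 255"}}

```text
time_s: 23.83
tool_pos: [0.5049, -0.0057, 0.0309]
tool_rot: [179.9, 0.7, 5.2]
force: [-9.7, -6.0, 7.3]
grip_width: 0.0005
grasp_force: 5.7
```

{"op": "arm_command", "data": {"series": "1.5 -0.3 0 0 255;1 -0.2 0 0 255;0 0 0 0 255"}}

```text
time_s: 24.08
tool_pos: [0.5052, -0.0056, 0.0308]
tool_rot: [179.9, 1.0, 5.2]
force: [-14.9, -5.7, 13.6]
grip_width: 0.0002
grasp_force: 8.8
```

The lever is at its stop: the tool has stalled and the force is rising. I'll back away, rise and check.

{"op": "arm_command", "data": {"series": "-3 0 0 0 255;-6 0 0 0 255;-8 0 0 0 255;-6 0 0 0 255;0 0 -8 0 255;0 0 -20 0 255;0 0 -28 0 255;0 0 -30 0 255;0 0 -30 0 255;0 0 -30 0 255;0 0 -10 0 255;0 -25 0 0 255;0 -30 0 0 255;0 -30 0 0 255;0 -30 0 0 255;0 -30 0 0 255;0 -20 0 0 255;0 0 0 0 255"}}

```text
time_s: 25.58
tool_pos: [0.4735, 0.1648, 0.1889]
tool_rot: [-179.8, -0.0, 5.7]
force: [-0.0, -0.3, 1.3]
grip_width: 0.0006
grasp_force: 0.0
```

```bash
python3 - <<'E'
from h import *
t=cams.read_camera("top");s=cams.read_camera("scene")
o=np.zeros((600,800,3),np.uint8)
o[:,:400]=crop(t,350,150,50,75,8); o[:,400:]=crop(s,195,205,50,75,8)
cv2.imwrite("pics/g6.png",o);cv2.imwrite("pics/scene6.png",s)
a=cv2.imread("pics/scene0.png");b=cv2.imread("pics/top0.png")
for n,i,j,r in [("gouge s",a,s,(280,260,130,65)),("gouge t",b,t,(260,115,110,25)),("jig t",b,t,(228,242,65,32)),("pot t",b,t,(350,230,36,36))]:
    x,y,w,h=r; print(n,np.mean(np.abs(i[y:y+h,x:x+w].astype(int)-j[y:y+h,x:x+w])))
E
```

```text
gouge s 7.737317554240631
gouge t 10.001212121212122
jig t 9.223557692307692
pot t 46.33127572016461
```

View pics/g6.png

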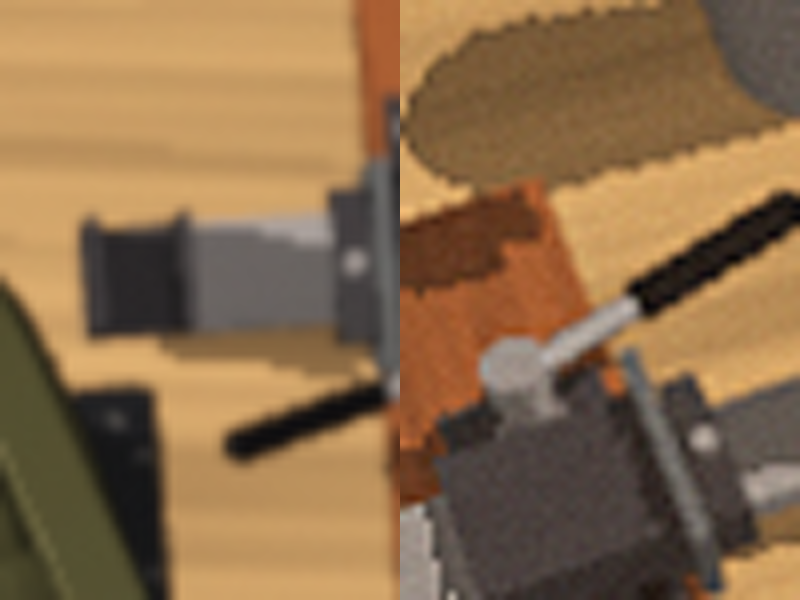

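The collar is flush on the plate at left crop (372,265). The lever sits about 15° from the bar's axis, so it is locked, and the gripper is clear. The arm hides the pot from above, but the scene view shows it in place. Handing in.

```bash
python3 -c "
from cell import env
print(env.sign_off())"
```

```text
the job is handed in; nothing more can be done
None
```

The slide bar is refitted with its collar hard against the bracket and the cam lever swung to its stop; the peak push on the bracket I read was about 8 N, the gouge, jig and pot were left alone, and I handed the job in after about 26 s of robot time (no verdict was returned).

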